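# Clip the loose tube rack into the empty dock

## Robot

A 6-joint arm with a two-finger parallel gripper is mounted at the origin on a cart in front of the work surface, level with it; the furniture and walls round the work are solid. World frame = base frame: x ahead of the robot, y to its left, z up, the work surface at z = 0. Lengths are in mm, angles in rad, forces in N, time in s.
With the tool pointing down it reaches from about 325 to 875 mm from the base axis. Payload 4.4 kg.
Tool frame: the origin (TCP) lies midway between the tips of the shut fingers; the grasp point (between the pads) lies 19 mm behind it; z points along the fingers, y is the line along which they close (so a half turn about z gives the same grasp; the last joint's range is limited). The gripper opens to 85 mm and grips with 20 to 120 N. Pads are 22 mm wide; open, the fingers measure 114 mm over their backs; the gripper's body (76 mm by 85 mm) begins 54 mm behind the grasp point. The pads swing forward as they close: fully open they stand 13 mm farther back than shut.
Start: joints at [0.994, 0.207, 1.542, -0, 1.393, -0.15], TCP at [238.036, 523.418, 231.282] pointing down, gripper open.
Joint ranges: [-2.73, 2.73], [-0.86, 2.22], [0.23, 2.46], [-1.11, 4.25], [0.08, 2.63], [-2.82, 2.82]. Speed limits (rad/s): [2.79, 2.79, 3.14, 3.14, 3.14, 3.14].

## Interface

Orientations are given as a 3x3 rotation matrix whose columns are the frame's x, y, z axes.
In Python, from bench import readout, grab_frame, get_calibration, ticket, search_frame gives the robot as it stands.
- The arm moves only by the tool arm_command, never from a script. Its argument "commands" is one flat list of numbers, 5 for each row, row after row: the shift along the tool's x, y, z in m, then the turn about the tool's z in rad, then the opening, from -1 (shut) to 1 (fully open). In form: [x, y, z, twist, fingers, x, y, z, twist, fingers, ...]. A call has 1 to 10 rows; each row is the pose to reach, as a shift and turn from the pose commanded when the call began, along the tool's axes at that moment; what a row does not reach only later rows make up. A row lasts 1/8 s, in which the tool goes at most 62.5 mm and 10.7 degrees, less where a joint would pass 70% of its speed; a pose out of reach is approached as far as the arm can. A call with a gripper value outside its range is refused whole. The fingers move at their own pace and stop on an object; "grip_force" is the grip in N (left out, the last holds). Time passes only in rows, so rows that repeat a pose let the fingers close. It gives the time, the measured TCP pose, the force, the opening and the grip force at its end, in the units of the state.
- readout.state(): the state, without advancing time (a new reading comes with each control period).
- grab_frame(name): name is "side" or "top"; returns the picture (400x640x3 uint8, red, green, blue); there is no depth.
- get_calibration(name): a dict with "vfov" (degrees; the focal length in pixels is half the picture's height over the tangent of half this angle, whatever the lens; pixels are square), "cx", "cy" (the principal point, pixels), "R" (3x3) and "t" (3): a world point X has camera coordinates R X + t. Camera axes: x right, y down, z forward; pixel columns grow to the right and rows downward; lengths in mm; the calibration is good to about 2 mm. A picture is of the moment at which its call begins. get_calibration takes no time and is no camera call.
- ticket.hand_in(): hands the job in; it is judged then, once.
Trained networks look in the newest picture that a camera, given by its name, has taken for a name from the list of things; names that differ only in an ending like _2 or _b are one class to them, and where a whole thing is asked for, a point or a joint stands for the part that bears it (a point fixed in the world has none). Each returns a list of dicts, best first, with "confidence" (0 to 1); they miss things now and then, are a little off and sometimes report something else, mostly with a low value. They report only what shows in the picture. A call takes as long as a camera call. They do not tell look-alikes from the thing itself.
- search_frame(camera, target): "bbox" ([left, top, right, bottom] in pixels, round what is visible of it).
The state is a dict: "time_s": time; "joints": joint angles; "dq": joint speeds; "joint_efforts": joint torques, N m; "eef_pos": TCP position; "ee_rot": TCP orientation; "force": force on the tool from outside, world axes, zero at the start; "torque": the same for the moment, N m; "grip_width": opening from 0.0 (shut) to 1.0 (fully open); "grip_force": force on a finger pad.
Only numpy, scipy, OpenCV 4.12 (cv2) and the standard library are available. Lean on these libraries where they do the work, as an engineer would, in place of code of your own. Each camera call takes 0.05 s, during which the arm holds its last target. There are 200 camera calls.

## Task

Clip the loose tube rack upright and lengthwise into the empty dock: press it down with the gripper so that its end pushes the spring latch back, it sits fully home on the dock's floor and the latch snaps back over its end rim, then let go. Leave where they are the rack that is already clipped into the other dock and the carton, timer and tape roll standing near.

Things in the scene. Friction and masses are not known exactly. Their poses are not given: they have to be found in the camera images.
- rack_center (a point): Centre (21 mm over the underside) of the loose tube rack standing on the bench: 62 mm along x, 105 mm along y, 42 mm high, 0.12 kg, z up. Its deck is a rim 34 mm up. Grasp across the 62 mm at mid-length, pads level with the deck (only the deck and floor edges, 2 mm thick, are solid there). The tube caps above the deck bear no push. It may go into the dock either way round.
- empty_dock_seat (a point): Centre of the seat of the empty dock = where a seated rack's centre lies; the dock's floor is 21 mm below it, 8 mm over the bench. x across, y lengthwise to the latch, z up. Plate 116 x 178 mm, fixed, slippery; corner guides with flared tops, 24 mm over the bench (play each way 11 mm across, 7 mm along), leave the middle 68 mm of the long sides free for fingers; a like end wall at -y.
- empty_dock_latch (a joint): Slide of the empty dock's spring latch, m: 0 closed, up to 0.020 pushed outward along the dock's +y. Spring 1.5 N shut, 2.5 N at 10 mm. A rack pressed down on its sloping top drives it back 3 to 17 mm (about 3 N down); it springs back to 0 over the rack's end rim when the rack is within 3 mm of fully down.
- empty_dock_nose (a point): Middle between the two prong tips of the empty dock's latch nose, 46.5 mm over the bench and 42.5 mm from the seat's centre along +y. Grey plastic upright 24 mm wide, 77 mm high, thumb tab on top. The prongs' upper faces slope up and outward (18.5 mm out, 26 mm up): a rack coming down meets it with its underside 62 mm over the bench. Nose underside 45 mm up, seated rack's deck 42 mm.
- docked_center (a point): Centre (half-way up) of another rack of the same size, already clipped into a second dock of the same kind: leave it there. Axes as for the loose rack.
- carton_center (a point): Centre (half-way up) of a carton 59 x 120 x 56 mm standing near: leave it. z up.
- lab_timer: A small white timer 72 x 62 x 18 mm lying flat near: leave it. Origin at the centre of its underside, z up.
- tape: A roll of label tape, 58 mm across and 19 mm high, lying flat near: leave it. Origin at the centre of its underside, z up.
Things that resemble listed ones, but are neither listed nor needed, are in the scene too. Of the things that look like the part that bears rack_center, take the one that is nearest to the robot's base at the start.

How it is judged (in metres and radians):
On the way:
1. The rack, held or pressed by the fingers and over the dock, pushes the latch back (value of joint empty_dock_latch above 0.002 m and horizontal distance between rack_center and empty_dock_seat below 0.025 m and z of rack_center in the frame of empty_dock_seat below 0.06 m and contact force between the fingers and loose_rack above 0.5 N), for 0.1 s.
At the end, for the whole second after the job is handed in: The loose rack sits upright in the empty dock: its centre within 16 mm of the seat's centre seen from above and within 4 mm in height, tilted less than 4.5 degrees, its length along the dock within 15 degrees (either way round), and the latch sprung back to within 1.5 mm of closed (horizontal distance between rack_center and empty_dock_seat below 0.016 m and z of rack_center in the frame of empty_dock_seat between -0.004 and 0.004 m and angle between rack_center's own z axis and vertical below 0.08 rad and angle between the y axis of rack_center and the y axis of empty_dock_seat, either way round below 0.26 rad and value of joint empty_dock_latch below 0.0015 m); the robot touches nothing.
It fails at once if The rack already docked is moved by more than 20 mm (distance of docked_center from where it was at the start of the episode above 0.02 m).
It fails at once if The carton, the timer or the tape roll is moved by more than 30 mm (distance of any of carton_center, lab_timer, tape from where it was at the start of the episode above 0.03 m).
It also fails if it takes over 42 s, if anything falls off the work surface, if the arm or the gripper's body presses on something with over 40 N, if the wrist force passes 120 N, or if a joint passes its speed limit or range.

## Working session

There is one attempt and no reset: what is moved stays moved. The work goes in short steps, Python scripts to look and compute and a tool call to move; the robot and the scene stay as the last step left them, time stands still between calls to the robot, and variables do not carry over. Pictures are saved under pics/ and viewed, at most 10 in all, crops included, and the job is handed in when it is done.

Besides the shell and the picture viewer there is one more tool, called after "Emit:" as a command line: name --argument value ..., lists and objects as JSON in quotes. arm_command: Moves the arm, as the interface text tells. Its arguments: {"type":"object","properties":{"commands":{"type":"array","items":{"type":"number"}},"grip_force":{"type":"number"}},"required":["commands"]}

```bash
mkdir -p pics
cat > h.py <<'E'
import numpy as np, cv2
from bench import readout, grab_frame, get_calibration, ticket, search_frame
def f(c): return 200/np.tan(np.radians(c["vfov"]/2))
def ray(cam,u,v):
    c=get_calibration(cam);R=np.array(c["R"]);t=np.array(c["t"])
    d=R.T@np.array([(u-c["cx"])/f(c),(v-c["cy"])/f(c),1]);return -R.T@t,d
def atz(cam,u,v,z):
    o,d=ray(cam,u,v);return o+d*(z-o[2])/d[2]
def proj(cam,X):
    c=get_calibration(cam);p=np.array(c["R"])@np.array(X)+np.array(c["t"]);return p[:2]/p[2]*f(c)+[c["cx"],c["cy"]]
def snap(cam,fn):
    im=np.array(grab_frame(cam));cv2.imwrite("pics/"+fn,im[:,:,::-1]);return im
E
python3 - <<'E'
from h import *
for c in("top","side"):
    snap(c,c+"1.png"); k=get_calibration(c); print(c,k, -np.array(k["R"]).T@np.array(k["t"]))
    for n in("rack_center","empty_dock_latch","carton_center","lab_timer","tape"):
        for d in search_frame(c,n): print(c,n,np.round(d["bbox"]),round(d["confidence"],2),np.round(atz(c,(d["bbox"][0]+d["bbox"][2])/2,(d["bbox"][1]+d["bbox"][3])/2,30)))
print(readout.state())
E
```

```text
top {'vfov': 43.43929879469164, 'cx': 320.8818205459788, 'cy': 186.87227173341523, 'R': array([[ 0.12845408, -0.9917087 ,  0.00366086],
       [-0.94795258, -0.12386926, -0.29332969],
       [ 0.29135108,  0.03420907, -0.95600434]]), 't': array([ 127.33080658,  582.58579796, 1869.1827989 ])} [  -8.68086926  134.49652977 1957.37043198]
top rack_center [210. 212. 241. 233.] 0.86 [386. 555.  30.]
top rack_center [178. 181. 211. 209.] 0.85 [479. 699.  30.]
top rack_center [295. 180. 324. 206.] 0.76 [549. 245.  30.]
top empty_dock_latch [350. 185. 361. 196.] 0.48 [582.  64.  30.]
top carton_center [316. 141. 348. 158.] 0.76 [743. 179.  30.]
top carton_center [414. 209. 448. 227.] 0.72 [ 509. -243.   30.]
top lab_timer [386. 147. 408. 165.] 0.83 [749. -87.  30.]
top lab_timer [364. 228. 377. 243.] 0.3 [407. -13.  30.]
top tape [362. 228. 376. 240.] 0.61 [414.  -8.  30.]
side {'vfov': 53.541937542027, 'cx': 316.9832146864031, 'cy': 195.0580167636119, 'R': array([[ 0.90899432, -0.41618555,  0.02277953],
       [-0.23470949, -0.5562634 , -0.79717155],
       [ 0.3444427 ,  0.71927784, -0.6033
[... 638 characters left out ...]

        1.39349867e+00, -1.50515208e-01]), 'dq': array([ 0.00012865,  0.00035808, -0.00102673,  0.00178067,  0.0004668 ,
        0.00109385]), 'joint_efforts': array([-8.64801332e-04, -3.82777405e+01, -2.91789848e+01, -2.49147324e-04,
        1.16606876e-03, -1.34353857e-05]), 'eef_pos': array([238.04705844, 523.41856383, 231.31061681]), 'ee_rot': array([[-9.10296189e-01,  4.13957544e-01,  2.31534721e-05],
       [ 4.13957545e-01,  9.10296188e-01,  3.94508223e-05],
       [-4.74555187e-06,  4.54964876e-05, -9.99999999e-01]]), 'force': array([ 0.3747642 , -0.51063697,  0.79054612]), 'torque': array([ 0.00937675, -0.08157935, -0.03962933]), 'grip_force': 0.0, 'grip_width': 0.9982834326078737}
```

Run:
```python
import cv2
a=cv2.imread("pics/top1.png")[130:260,165:425];cv2.imwrite("pics/t1c.png",cv2.resize(a,(800,400),interpolation=3))
a=cv2.imread("pics/side1.png")[130:290,205:445];cv2.imwrite("pics/s1c.png",cv2.resize(a,(800,533),interpolation=3))
```

```text
(no output)
```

View pics/t1c.png

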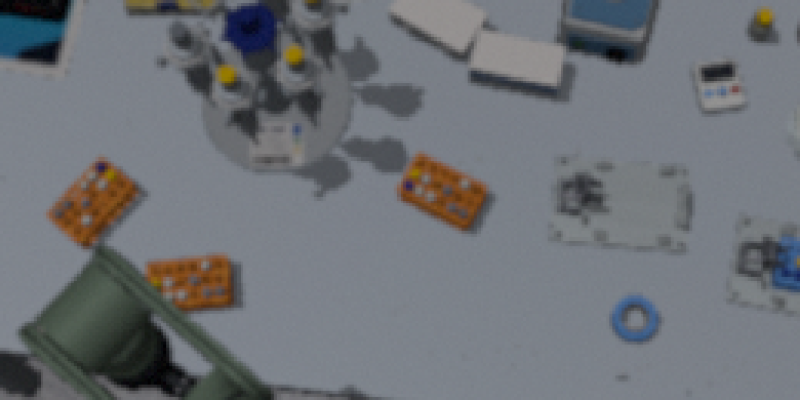

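View pics/s1c.png

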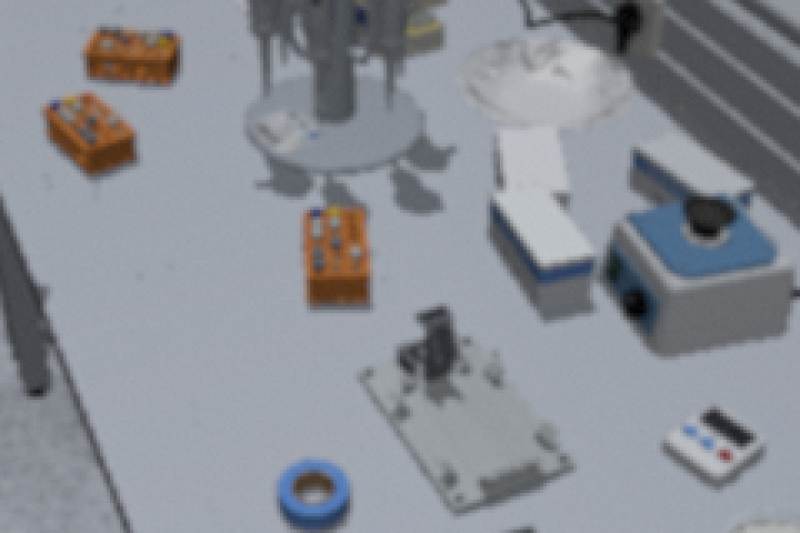

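```bash
cat >> h.py <<'E'
from scipy.optimize import minimize
def omask(im,cen,r=30):
    hsv=cv2.cvtColor(im,cv2.COLOR_RGB2HSV);m=cv2.inRange(hsv,(3,110,60),(20,255,255))
    k=np.zeros_like(m);cv2.circle(k,tuple(int(x) for x in cen),r,255,-1);m&=k
    p=cv2.findNonZero(m);h=cv2.convexHull(p);o=np.zeros((1600,2560),np.uint8)
    mm=cv2.resize(m,(2560,1600),interpolation=cv2.INTER_LINEAR);mm=(mm>127).astype(np.uint8)
    h=cv2.convexHull(cv2.findNonZero(mm));cv2.fillConvexPoly(o,h,1);return o
def box(x,y,th,z0,L=(62,105,35)):
    c,s=np.cos(th),np.sin(th)
    return [[x+c*a*L[0]/2-s*b*L[1]/2,y+s*a*L[0]/2+c*b*L[1]/2,z0+z*L[2]] for a in(-1,1) for b in(-1,1) for z in(0,1)]
def fitrack(masks,p0,z0=0,L=(62,105,35)):
    def cost(p):
        s=0
        for cam,m in masks.items():
            q=np.array([proj(cam,X) for X in box(*p,z0,L)])*4+1.5
            o=np.zeros_like(m);cv2.fillConvexPoly(o,cv2.convexHull(np.round(q).astype(np.int32)),1)
            s+=1-(o&m).sum()/(o|m).sum()
        return s
    best=min((minimize(cost,[p0[0],p0[1],t],method="Nelder-Mead",options=dict(initial_simplex=[[p0[0],p0[1],t],[p0[0]+15,p0[1],t],[p0[0],p0[1]+15,t],[p0[0],p0[1],t+.3]],maxiter=80)) for t in ([p0[2]] if len(p0)>2 else np.arange(0,np.pi,np.pi/6))),key=lambda r:r.fun)
    return best.x,best.fun
E
python3 - <<'E'
from h import *
T=cv2.imread("pics/top1.png")[:,:,::-1].copy();S=cv2.imread("pics/side1.png")[:,:,::-1].copy()
m={"top":omask(T,(309,193)),"side":omask(S,(305,208))}
print(fitrack(m,(545,235)))
for c in m: print(c,fitrack({c:m[c]},(545,235)))
a=cv2.imread("pics/top1.png")[175:220,335:400];b=cv2.imread("pics/side1.png")[218:288,308:384]
a=cv2.resize(a,(800,554),interpolation=3);b=cv2.resize(b,(651,600),interpolation=3)
cv2.imwrite("pics/dt.png",a);cv2.imwrite("pics/ds.png",b)
E
```

```text
Traceback (most recent call last):
  File "h.py", line 31, in fitrack
    best=min((minimize(cost,[p0[0],p0[1],t],method="Nelder-Mead",options=dict(initial_simplex=[[p0[0],p0[1],t],[p0[0]+15,p0[1],t],[p0[0],p0[1]+15,t],[p0[0],p0[1],t+.3]],maxiter=80)) for t in ([p0[2]] if len(p0)>2 else np.arange(0,np.pi,np.pi/6))),key=lambda r:r.fun)
  File "h.py", line 31, in <genexpr>
    best=min((minimize(cost,[p0[0],p0[1],t],method="Nelder-Mead",options=dict(initial_simplex=[[p0[0],p0[1],t],[p0[0]+15,p0[1],t],[p0[0],p0[1]+15,t],[p0[0],p0[1],t+.3]],maxiter=80)) for t in ([p0[2]] if len(p0)>2 else np.arange(0,np.pi,np.pi/6))),key=lambda r:r.fun)
              ~~~~~~~~^^^^^^^^^^^^^^^^^^^^^^^^^^^^^^^^^^^^^^^^^^^^^^^^^^^^^^^^^^^^^^^^^^^^^^^^^^^^^^^^^^^^^^^^^^^^^^^^^^^^^^^^^^^^^^^^^^^^^^^^^^^^^^^^^^^^^^^^^^^^^^^^^^^^^^^^^^^^^^^
  File "h.py", line 27, in cost
    q=np.array([proj(cam,X) for X in box(*p,z0,L)])*4+1.5
                ~~~~^^^^^^^
  File "h.py", line 10, in proj
    c=get_calibration(cam);p=np.array(c["R"])@np.array(X)+np.array(c["t"]);return p[:2]/p[2]*f(c)+[c["cx"],c["cy"]]
ValueError: time passes only in moves, steps and waits
```

```bash
sed -i 's/^from bench.*/&\nfrom functools import cache\nget_calibration=cache(get_calibration)/' h.py
python3 - <<'E'
from h import *
T=cv2.imread("pics/top1.png")[:,:,::-1].copy();S=cv2.imread("pics/side1.png")[:,:,::-1].copy()
m={"top":omask(T,(309,193)),"side":omask(S,(305,208))}
print(fitrack(m,(545,235)))
for c in m: print(c,fitrack({c:m[c]},(545,235)))
a=cv2.imread("pics/top1.png")[175:220,335:400];b=cv2.imread("pics/side1.png")[218:288,308:384]
a=cv2.resize(a,(800,554),interpolation=3);b=cv2.resize(b,(651,600),interpolation=3)
cv2.imwrite("pics/dt.png",a);cv2.imwrite("pics/ds.png",b)
E
```

```text
(array([555.53494194, 250.67582414,   2.77077742]), np.float64(0.19186366910533126))
top (array([ 5.55125147e+02,  2.50245609e+02, -3.25426776e-01]), np.float64(0.07200866269626416))
side (array([ 5.55714038e+02,  2.50348875e+02, -4.03585718e-01]), np.float64(0.11146067415730332))
```

View pics/dt.png

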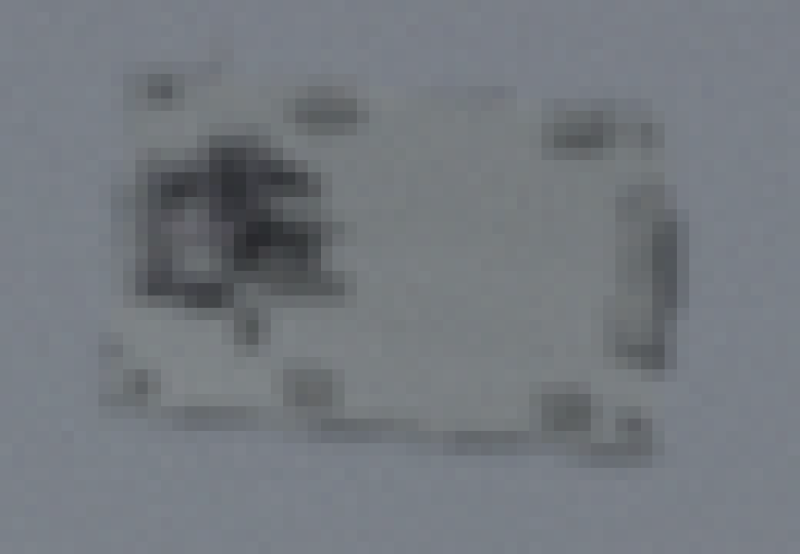

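View pics/ds.png

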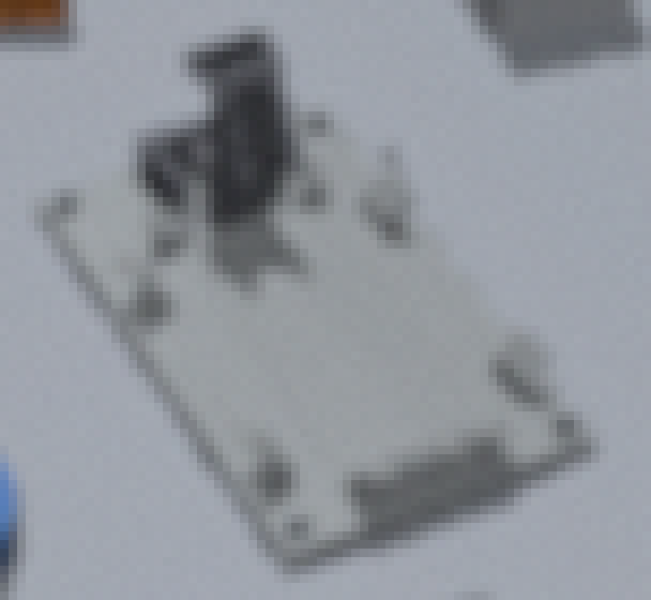

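Run:
```python
from h import *
t=lambda p:(p[0]/12.31+335-.5,p[1]/12.31+175-.5)
s=lambda p:(p[0]/8.57+308-.5,p[1]/8.57+218-.5)
def an(n,cam,g,P,z):
    W=np.array([atz(cam,*g(p),z)[:2] for p in P]);d=(W[0]+W[3]-W[1]-W[2])/2;x=(W[2]+W[1]*0-W[3])
    print(n,np.round(W).tolist(),"c",W.mean(0).round(1),"yaw",round(np.arctan2(-d[0],d[1]),3),"len",np.hypot(*d).round(1),"wid",np.hypot(*((W[0]+W[1]-W[2]-W[3])/2)).round(1))
an("screwT","top",t,[(160,90),(645,132),(632,425),(137,385)],8)
an("screwS","side",s,[(318,123),(566,427),(297,527),(66,205)],8)
an("guideT","top",t,[(325,112),(580,132),(568,410),(310,388)],18)
an("guideS","side",s,[(388,215),(520,375),(272,468),(152,298)],16)
an("cornS","side",s,[(325,105),(592,440),(283,555),(40,212)],8)
print("nose T",[atz("top",*t(p),46.5).round(1) for p in((322,182),(322,240))])
print("tab S",[atz("side",*s(p),77).round(1) for p in((195,55),(265,38))],"T",[atz("top",*t(p),77).round(1) for p in((145,190),(145,290))])
print("endwall", [atz("top",*t(p),24).round(1) for p in((665,200),(650,360))],[atz("side",*s(p),24).round(1) for p in((355,480),(500,440))])
```

```text
screwT [[621.0, 99.0], [627.0, -61.0], [527.0, -66.0], [520.0, 96.0]] c [573.6  17. ] yaw 0.043 len 161.1 wid 100.8
screwS [[620.0, 98.0], [627.0, -63.0], [527.0, -66.0], [520.0, 95.0]] c [573.5  16.1] yaw 0.04 len 160.8 wid 100.0
guideT [[617.0, 45.0], [621.0, -39.0], [527.0, -44.0], [523.0, 40.0]] c [5.72e+02 5.00e-01] yaw 0.045 len 83.9 wid 94.4
guideS [[616.0, 39.0], [620.0, -43.0], [527.0, -47.0], [525.0, 36.0]] c [572.   -3.8] yaw 0.038 len 82.7 wid 92.2
cornS [[627.0, 105.0], [631.0, -71.0], [518.0, -74.0], [510.0, 95.0]] c [571.7  13.9] yaw 0.033 len 173.0 wid 115.4
nose T [array([584.2,  44.8,  46.5]), array([564.8,  42.7,  46.5])]
tab S [array([558.7,  78.7,  77. ]), array([584.3,  77.2,  77. ])] T [array([564.8, 101.7,  77. ]), array([532. ,  97.9,  77. ])]
endwall [array([599.6, -68.1,  24. ]), array([545. , -68.1,  24. ])] [array([545. , -67.8,  24. ]), array([595.2, -71.4,  24. ])]
```

Emit:
arm_command --commands '[-0.402,-0.117,0,1.5,1,-0.402,-0.117,0,1.5,1,-0.402,-0.117,0,1.5,1,-0.402,-0.117,0,1.5,1,-0.402,-0.117,0,1.5,1,-0.402,-0.117,0.05,1.5,1,-0.402,-0.117,0.1,1.5,1,-0.402,-0.117,0.12,1.5,1,-0.402,-0.117,0.12,1.5,1,-0.402,-0.117,0.12,1.5,1]' --grip_force 80

```text
time_s: 1.85
eef_pos: [556.2, 251.3, 112.7]
ee_rot: [[0.346, 0.938, 0.002], [0.938, -0.346, 0.001], [0.001, 0.001, -1.0]]
force: [0.5, -0.0, 0.5]
grip_width: 1.001
grip_force: 0.0
```

Emit:
arm_command --commands '[0,0,0.04,0,1,0,0,0.06,0,1,0,0,0.08,0,1,0,0,0.09,0,1,0,0,0.102,0,1,0,0,0.102,0,1]'

```text
time_s: 2.6
eef_pos: [555.0, 250.3, 8.4]
ee_rot: [[0.348, 0.937, -0.002], [0.937, -0.348, -0.0], [-0.001, -0.001, -1.0]]
force: [-0.8, -0.9, 0.3]
grip_width: 1.003
grip_force: 0.0
```

Run:
```python
from h import *
a=snap("side","s2.png")[150:270,220:380]; cv2.imwrite("pics/s2c.png",cv2.resize(a[:,:,::-1],(800,600),interpolation=3))
```

```text
(no output)
```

View pics/s2c.png

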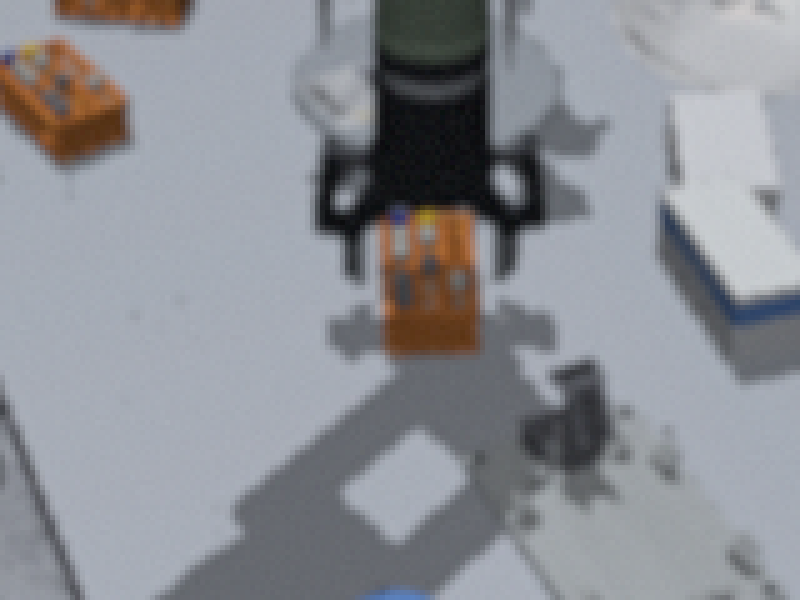

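Emit:
arm_command --commands '[0,0,0,0,-1,0,0,0,0,-1,0,0,0,0,-1,0,0,0,0,-1,0,0,0,0,-1,0,0,0,0,-1]' --grip_force 80

```text
time_s: 3.4
eef_pos: [556.7, 250.8, 10.9]
ee_rot: [[0.349, 0.937, 0.002], [0.937, -0.349, 0.001], [0.002, 0.002, -1.0]]
force: [-1.1, -0.2, 4.8]
grip_width: 0.686
grip_force: 84.2
```

Emit:
arm_command --commands '[0,0,-0.03,0,-1,0,0,-0.06,0,-1,0,0,-0.1,0,-1,0,0,-0.13,0,-1,0,0,-0.13,0,-1,0,0,-0.13,0,-1]'

```text
time_s: 4.15
eef_pos: [554.5, 250.2, 137.7]
ee_rot: [[0.349, 0.937, -0.002], [0.937, -0.349, -0.001], [-0.001, -0.002, -1.0]]
force: [-0.3, -0.9, -0.9]
grip_width: 0.681
grip_force: 85.7
```

Run:
```python
from h import *
a=snap("side","s3.png");b=snap("top","t3.png");a=a[130:250,230:370];cv2.imwrite("pics/s3c.png",cv2.resize(a[:,:,::-1],(700,600),interpolation=3))
s=readout.state();print(s["eef_pos"],s["force"],s["grip_width"])
```

```text
[553.89933859 249.99300889 136.76563972] [-0.47062235 -0.25507974 -1.05809167] 0.6899547844349937
```

View pics/s3c.png

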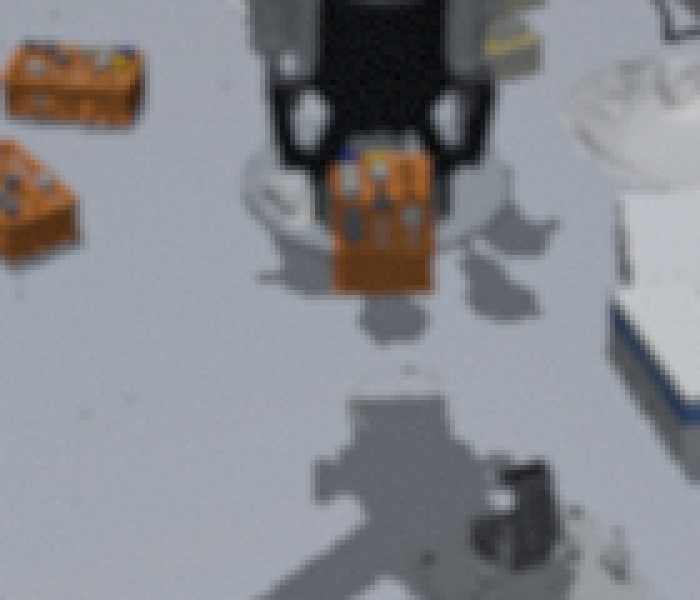

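Run:
```python
from h import *
S=cv2.imread("pics/side3.png") if 0 else cv2.imread("pics/s3.png")[:,:,::-1].copy()
m=omask(S,(306,174),20);print(np.argwhere(m).min(0)/4,np.argwhere(m).max(0)/4)
for z in(122,126,130):print(z,fitrack({"side":m},(554,250,-.356),z))
```

```text
[161. 295.] [187.75 316.75]
122 (array([ 5.59668364e+02,  2.58589651e+02, -3.91658888e-01]), np.float64(0.10520865693279491))
126 (array([ 5.58229450e+02,  2.55629752e+02, -3.99636228e-01]), np.float64(0.10147486497714997))
130 (array([ 5.55477148e+02,  2.49908734e+02, -3.85580301e-01]), np.float64(0.1117255504352278))
```

Emit:
arm_command --commands '[-0.229,0.105,0,-0.4,-1,-0.229,0.105,0,-0.4,-1,-0.229,0.105,0,-0.4,-1,-0.229,0.105,0,-0.4,-1,-0.229,0.105,0,-0.4,-1,-0.229,0.105,0,-0.4,-1,-0.229,0.105,0,-0.4,-1]'

```text
time_s: 5.12
eef_pos: [573.5, 0.8, 138.4]
ee_rot: [[-0.046, 0.999, -0.002], [0.999, 0.046, 0.001], [0.001, -0.002, -1.0]]
force: [-0.7, 0.2, -0.7]
grip_width: 0.69
grip_force: 85.7
```

Run:
```python
from h import *
S=snap("side","s4.png");T=snap("top","t4.png")
s=readout.state();print(s["eef_pos"],s["ee_rot"][:,1])
c=[np.array(proj(k,[574,0,145])) for k in("side","top")];print(c)
m={"side":omask(S,c[0],28)}
for z in(124,128):print(z,fitrack(m,(574,0,.04),z))
a=S[180:290,270:400];a=cv2.resize(a,(650,550),interpolation=3)
cv2.imwrite("pics/c4.png",a[:,:,::-1])
```

```text
[573.84403056   0.99945254 138.8970573 ] [ 9.98925146e-01  4.63465325e-02 -7.43292507e-04]
[array([349.68775851, 221.15276936]), array([374.21509   , 185.79504937])]
124 (array([ 5.76560145e+02,  3.59051071e+00, -3.22160494e-02]), np.float64(0.17806397001027874))
128 (array([ 5.74363633e+02,  1.42821661e+00, -7.92588796e-03]), np.float64(0.17950563954883614))
```

View pics/c4.png

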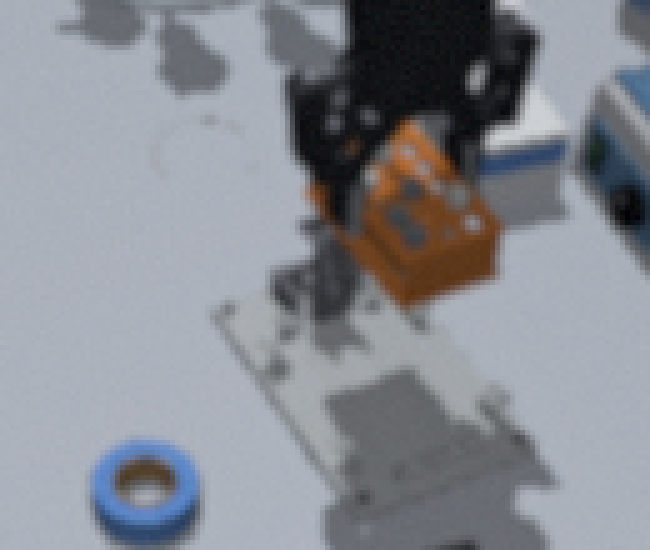

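Emit:
arm_command --commands '[-0.002,0,0.03,0,-1,-0.002,0,0.055,0,-1,-0.002,0,0.065,0,-1,-0.002,0,0.075,0,-1,-0.002,0,0.085,0,-1,-0.002,0,0.09,0,-1,-0.002,0,0.095,0,-1,-0.002,0,0.095,0,-1]' --grip_force 110

```text
time_s: 6.22
eef_pos: [573.9, -2.9, 43.8]
ee_rot: [[-0.044, 0.999, -0.001], [0.999, 0.044, -0.0], [-0.0, -0.001, -1.0]]
force: [-0.8, -2.4, -1.6]
grip_width: 0.673
grip_force: 117.2
```

Emit:
arm_command --commands '[0,0,0.006,0,-1,0,0,0.011,0,-1,0,0,0.016,0,-1,0,0,0.021,0,-1,0,0,0.024,0,-1,0,0,0.025,0,-1,0,0,0.025,0,-1]'

```text
time_s: 7.1
eef_pos: [574.3, -2.4, 19.4]
ee_rot: [[-0.044, 0.999, 0.0], [0.999, 0.044, 0.0], [0.0, 0.0, -1.0]]
force: [-0.8, 0.2, 0.9]
grip_width: 0.673
grip_force: 117.4
```

Run:
```python
from h import *
S=snap("side","s5.png")
s=readout.state();print(s["eef_pos"],s["force"],s["torque"],s["grip_width"])
a=S[190:290,280:400];a=cv2.resize(a,(720,600),interpolation=3)
cv2.imwrite("pics/c5.png",a[:,:,::-1])
```

```text
[574.24795455  -2.44024566  19.32847282] [-0.70243509  1.53674862  0.47158241] [ 0.08453521  0.056737   -0.02521826] 0.6693441797893254
```

View pics/c5.png

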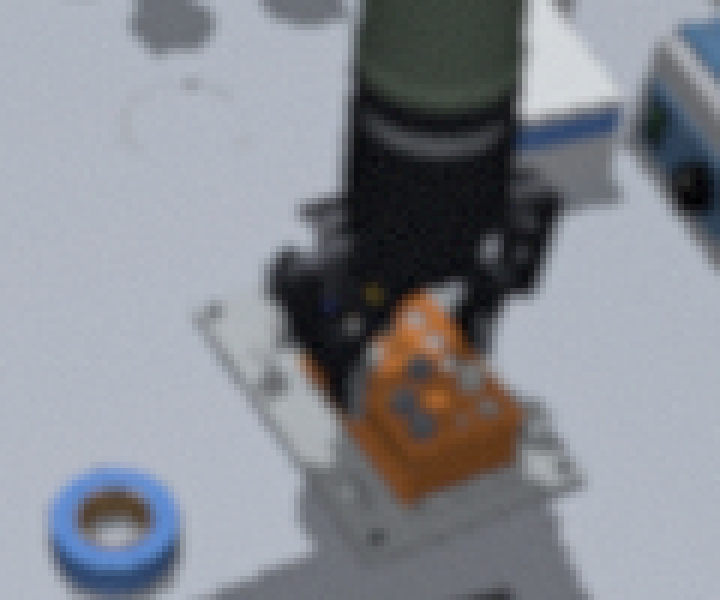

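Emit:
arm_command --commands '[0,0,0.002,0,-1,0,0,0.004,0,-1,0,0,0.004,0,-1]'

```text
time_s: 7.52
eef_pos: [575.5, -2.6, 19.1]
ee_rot: [[-0.044, 0.999, 0.002], [0.999, 0.044, -0.0], [-0.0, 0.002, -1.0]]
force: [-7.4, 1.3, 21.0]
grip_width: 0.672
grip_force: 118.7
```

Emit:
arm_command --commands '[0,0,-0.003,0,-1,0,0,-0.003,0,1,0,0,-0.003,0,1,0,0,-0.003,0,1,0,0,-0.003,0,1,0,0,-0.02,0,1,0,0,-0.06,0,1,0,0,-0.12,0,1,0,0,-0.17,0,1]'

```text
time_s: 8.65
eef_pos: [574.9, -2.8, 189.0]
ee_rot: [[-0.044, 0.999, 0.003], [0.999, 0.044, -0.001], [-0.001, 0.003, -1.0]]
force: [-0.1, -1.0, 0.8]
grip_width: 1.0
grip_force: 0.0
```

Emit:
arm_command --commands '[-0.06,0,-0.05,0,1,-0.12,0,-0.08,0,1,-0.18,0,-0.1,0,1,-0.23,0,-0.1,0,1,-0.23,0,-0.1,0,1]'

```text
time_s: 9.28
eef_pos: [584.2, -237.0, 287.5]
ee_rot: [[-0.039, 0.999, 0.003], [0.999, 0.039, -0.003], [-0.003, 0.003, -1.0]]
force: [-0.6, 1.3, -0.5]
grip_width: 1.002
grip_force: 0.0
```

Run:
```python
from h import *
S=snap("side","s6.png");T=snap("top","t6.png")
c=[proj(k,[574,0,30]) for k in("side","top")]
m={"side":omask(S,c[0],26),"top":omask(T,c[1],22)}
for k in m: print(k,fitrack({k:m[k]},(574,0,.04),8))
a=cv2.resize(S[205:285,300:390],(675,600),interpolation=3)
cv2.imwrite("pics/c6.png",a[:,:,::-1]);print(readout.state()["force"])
```

```text
side (array([ 5.76395759e+02, -2.18351471e+00, -7.57906109e-03]), np.float64(0.09448556377942252))
top (array([ 5.77026770e+02, -2.93889366e+00,  4.46572488e-02]), np.float64(0.04142480211081789))
[0.2520734  0.90132294 0.4516204 ]
```

View pics/c6.png

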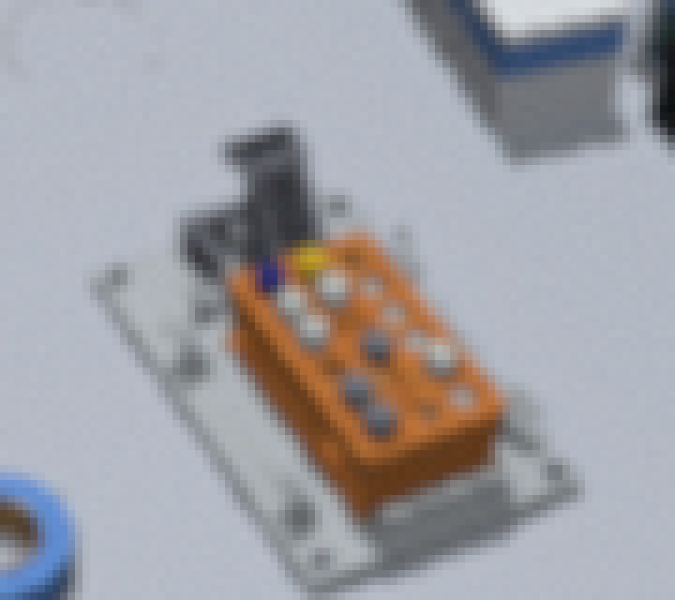

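Run:
```python
from h import *
g=lambda f:cv2.resize(cv2.cvtColor(cv2.imread("pics/"+f),6),None,fx=8,fy=8,interpolation=2)
for a,b,bx,cam in(("side1.png","s6.png",(327,219,342,236),"side"),("top1.png","t6.png",(344,184,354,201),"top")):
    A,B=g(a),g(b);x0,y0,x1,y1=[8*v for v in bx]
    r=cv2.matchTemplate(B[y0-40:y1+40,x0-40:x1+40],A[y0:y1,x0:x1],5);_,v,_,p=cv2.minMaxLoc(r)
    print(cam,"shift px",(p[0]-40)/8,(p[1]-40)/8,v,"10mm back =",proj(cam,[572,75,70])-proj(cam,[572,65,70]))
for z in(4,8,12,16,20):
    S=cv2.imread("pics/s6.png")[:,:,::-1].copy();T=cv2.imread("pics/t6.png")[:,:,::-1].copy()
    m={"side":omask(S,proj("side",[574,0,30]),26),"top":omask(T,proj("top",[574,0,30]),22)};print(z,fitrack(m,(576,-2,.04),z))
```

```text
side shift px 0.0 0.0 0.9995637536048889 10mm back = [-1.56360142 -2.13036577]
top shift px 0.0 0.0 0.9981775879859924 10mm back = [-2.53161939 -0.31597782]
4 (array([ 5.77709887e+02, -2.88787092e+00,  2.56840376e-02]), np.float64(0.15602930882454125))
8 (array([ 5.76147002e+02, -3.05150179e+00,  3.30459712e-02]), np.float64(0.14910752125395443))
12 (array([ 5.75034950e+02, -3.18412469e+00,  3.78352199e-02]), np.float64(0.1567205944724721))
16 (array([ 5.73570042e+02, -3.84458706e+00,  2.79322150e-02]), np.float64(0.18589410922424798))
20 (array([ 5.72553222e+02, -3.33269178e+00,  1.99826813e-02]), np.float64(0.23164953596188376))
```

Latch is back at its closed position, and the rack sits at the floor height.

```bash
python3 -c "
from bench import ticket;print(ticket.hand_in())"
```

```text
the job is handed in; nothing more can be done
None
```

I clipped the loose rack into the empty dock, let go, and handed the job in at about 9.5 s. The pictures show it upright on the dock floor, about 4 mm from the seat's centre, with the latch back in its closed position. The hand-in returned no verdict.

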